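# Sort stripped bicycle parts into trays and the parts carousel

## Task

Sort the parts just stripped from a bicycle: both brake shoes go flat in the yellow tray, not one on the other, and the toothed freewheel goes in the red tray, collar up, all resting on the tray floors. The blue bearing cup belongs in the blue bay of the parts carousel: first turn the carousel (its orange peg is the handle) until the blue bay is lined up with the yellow pointer and stops there, then stand the cup upright in the bay. Leave the blue bay at the pointer and everything released and at rest.

Things in the scene. Friction and masses are not known exactly. Their poses are not given: they have to be found in the camera images.
- carousel: fixed round base of the parts carousel, 244 mm across. Origin on the turning axis at table height, z up; its -x axis points to the yellow pointer (37 mm high, 114 to 146 mm from the axis). A fixed wire guard, 71 mm high, covers the wheel from 72 to 166 degrees clockwise (from above) of the pointer, 42 to 122 mm from the axis: no cup can be put into a bay under it; the rest is open
- wheel (a joint): turn of the carousel wheel (226 mm across), rad: 0 when the blue bay is at the yellow pointer, positive clockwise seen from above. Starts at 1.75 to 2.3, the blue bay under the guard: turn it anticlockwise, the peg then passes over the open side. Range -0.6 to 2.6; 0.06 N m friction, stays where it is left
- turn_peg (a point): orange upright round peg on the wheel, 14 mm in diameter, from 30 to 90 mm above the table; this point is on its centre line 75 mm above the table, 98 mm from the turning axis, 90 degrees anticlockwise (from above) from the blue bay. The wheel is turned by moving this peg round the axis. Near it nothing else rises over 42 mm, save the guard
- blue_bay (a point): centre of the floor of the blue round open bay, 68 mm from the turning axis, moving with the wheel. Inner diameter 68 mm, outer 74; floor 30 mm above the table, rim 10 mm above the floor. A white and a black bay of the same size, holding a little stock, follow it 90 and 180 degrees clockwise
- yellow_tray: fixed yellow open tray for brake shoes, 110 mm (its x) by 120 mm (its y), 14 mm high, walls and floor 4 mm thick. Origin at the centre of its underside, on the table
- red_tray: fixed red open tray for freewheels, 110 mm (its x) by 120 mm (its y), 14 mm high, walls and floor 4 mm thick. Origin at the centre of its underside, on the table
- cup_mid (a point): blue bearing cup standing upright, 32 mm high: lower 12 mm bare aluminium, 40 mm in diameter, above that blue, 44 mm in diameter, dark bore on top; 70 g. This point is its centre, 16 mm above its underside; z up
- shoe_a_mid (a point): brake shoe with silver top: a black rubber block with a metal holder above, 55 mm long (its x), 16 mm wide (its y), 22 mm high; 50 g. This point is its centre, 11 mm above its underside; z up
- shoe_b_mid (a point): brake shoe with orange top, otherwise the same: 55 mm long (its x), 16 mm wide (its y), 22 mm high; 50 g. This point is its centre, 11 mm above its underside; z up
- freewheel_mid (a point): steel freewheel lying flat: a toothed disc 63 mm across the teeth, from 0 to 10 mm above its underside, and on it a smooth round collar 38 mm in diameter up to 34 mm; 180 g. Grip it by the collar. This point is its centre, 17 mm above its underside; z up
Things that resemble listed ones, but are neither listed nor needed, are in the scene too. What is shaped like the part that bears shoe_a_mid but green or pink is not meant.

How it is judged (in metres and radians):
On the way, in this order (a step that is already met when the one before it is completed fails the run):
1. the blue bay is turned to the yellow pointer and stops there, before the cup goes in (value of joint wheel between -0.15 and 0.15 rad and velocity of joint wheel between -0.05 and 0.05 rad/s and horizontal distance between cup_mid and blue_bay above 0.08 m), for 0.2 s.
2. the cup stands upright in the blue bay at the pointer (value of joint wheel between -0.15 and 0.15 rad and horizontal distance between cup_mid and blue_bay below 0.018 m and z of cup_mid in the frame of carousel between 0.038 and 0.052 m and angle between cup_mid's own z axis and vertical below 0.15 rad), for 0.2 s.
At the end, for the whole second after the job is handed in: blue bay within 0.15 rad of the pointer and still; the cup upright (0.15 rad) on the floor of the blue bay, its centre within 18 mm of the bay's; both brake shoes flat on the floor inside the yellow tray; the freewheel flat, collar up, on the floor inside the red tray; all at rest (all of step 2 and x of shoe_a_mid in the frame of yellow_tray between -0.053 and 0.053 m and y of shoe_a_mid in the frame of yellow_tray between -0.058 and 0.058 m and z of shoe_a_mid in the frame of yellow_tray between 0 and 0.02 m and angle between each of shoe_a_mid, shoe_b_mid, freewheel_mid's own z axis and vertical below 0.15 rad and x of shoe_b_mid in the frame of yellow_tray between -0.053 and 0.053 m and y of shoe_b_mid in the frame of yellow_tray between -0.058 and 0.058 m and z of shoe_b_mid in the frame of yellow_tray between 0 and 0.02 m and x of freewheel_mid in the frame of red_tray between -0.053 and 0.053 m and y of freewheel_mid in the frame of red_tray between -0.058 and 0.058 m and z of freewheel_mid in the frame of red_tray between 0 and 0.027 m and velocity of joint wheel between -0.05 and 0.05 rad/s); the robot touches nothing.
It also fails if it takes over 112 s, if anything falls off the work surface, if the arm or the gripper's body presses on something with over 40 N, if the wrist force passes 120 N, or if a joint passes its speed limit or range.

## Robot

A 6-joint arm with a two-finger parallel gripper is mounted at the origin on the work surface. World frame = base frame: x ahead of the robot, y to its left, z up, the work surface at z = 0. Lengths are in m, angles in degrees, forces in N, time in s.
With the tool pointing down it reaches from about 0.375 to 0.975 m from the base axis. Payload 3.8 kg.
Tool frame: the origin (TCP) lies at the very end of the fingers, on their centre line; the grasp point (between the pads) lies env.pinch_z behind it (env.pinch_z is the distance from the TCP to the grasp point, in m); z points along the fingers, y is the line along which they close (so a half turn about z gives the same grasp; the last joint's range is limited). The gripper opens to 88 mm and grips with 3 to 60 N. Pads are 18 mm wide; open, the fingers measure 123 mm over their backs; the gripper's body (75 mm by 187 mm) begins 45 mm behind the grasp point.
Start: joints at [68.703, 15.12, 91.902, -0, 72.978, -2.114], TCP at [0.222, 0.638, 0.239] pointing down, gripper open.
Joint ranges: [-150.88, 150.88], [-54.13, 125.18], [17.81, 147.31], [-75.09, 255.09], [0, 152.58], [-146.25, 146.25]. Speed limits (degrees/s): [147.25, 147.25, 180, 180, 180, 180].

## Interface

Orientations are given as a 3x3 rotation matrix whose columns are the frame's x, y, z axes.
In Python, from bench import env gives the robot as it stands.
- The arm moves only by the tool play_rows, never from a script. Its argument "deltas" is text: rows parted by semicolons, each of 4 numbers parted by spaces: the shift along the tool's x, y, z in cm, then the turn about the tool's z in rad. In form: x y z spin; .... A call has 1 to 10 rows; each row is the pose to reach, as a shift and turn from the pose commanded when the call began, along the tool's axes at that moment; what a row does not reach only later rows make up. A row lasts 1/8 s, in which the tool goes at most 62.5 mm and 10.7 degrees, less where a joint would pass 70% of its speed; a pose out of reach is approached as far as the arm can. A call with a gripper value outside its range is refused whole. "jaw" is the finger opening in cm, from 0 to 8.81, set as the call begins (left out, the last holds). The fingers move at their own pace and stop on an object; "grip_force" is the grip in N (left out, the last holds). Time passes only in rows, so rows that repeat a pose let the fingers close. It gives the time, the measured TCP pose, the force, the opening and the grip force at its end, in the units of the state.
- env.sense(): the state, without advancing time (a new reading comes with each control period).
- env.camera(name): name is "side" or "top"; returns a dict with "color" (400x640x3 uint8, red, green, blue), "depth" (400x640 float32, m along the optical axis (not along the pixel's ray), 0 where there is no reading), "fx", "fy", "cx", "cy" (pixels), "rvec" (rotation vector, rad) and "tvec" (3), from world to camera coordinates, as OpenCV has them. Camera axes: x right, y down, z forward; pixel columns grow to the right and rows downward; lengths in m; the calibration is good to about 2 mm. A picture is of the moment at which its call begins.
- env.job_done(): hands the job in; it is judged then, once.
The state is a dict: "time": time; "qpos": joint angles; "joint_vel": joint speeds; "joint_torque": joint torques, N m; "eef_pos": TCP position; "tool_rot": TCP orientation; "wrist_force": force on the tool from outside, world axes, zero at the start; "wrist_torque": the same for the moment, N m; "grip_width": finger opening in m; "finger_force": force on a finger pad.
Only numpy, scipy, OpenCV 4.12 (cv2) and the standard library are available. Lean on these libraries where they do the work, as an engineer would, in place of code of your own. Each camera call takes 0.05 s, during which the arm holds its last target. There are 200 camera calls.

## Working session

There is one attempt and no reset: what is moved stays moved. The work goes in short steps, Python scripts to look and compute and a tool call to move; the robot and the scene stay as the last step left them, time stands still between calls to the robot, and variables do not carry over. Pictures are saved under pics/ and viewed, at most 14 in all, crops included, and the job is handed in when it is done.

Besides the shell and the picture viewer there is one more tool, called after "Emit:" as name(argument=value, ...), one argument or row to a line, values as JSON. play_rows: Moves the arm, as the interface text tells. Its arguments: {"type":"object","properties":{"deltas":{"type":"string"},"jaw":{"type":"number"},"grip_force":{"type":"number"}},"required":["deltas"]}

```bash
mkdir -p pics; ls; cat > h.py <<'E'
import numpy as np, cv2
from bench import env
def shot(n):
    c=env.camera(n); np.savez(''+n+'.npz',**c); return c
def load(n): return dict(np.load(''+n+'.npz'))
def px(c,u,v,z=None):
    """world point at pixel: by depth, or by plane z"""
    R=cv2.Rodrigues(np.array(c['rvec'],float))[0]; t=np.array(c['tvec'],float).ravel()
    d=np.array([(u-c['cx'])/c['fx'],(v-c['cy'])/c['fy'],1.])
    o=-R.T@t; w=R.T@d
    if z is None:
        return o+w*float(c['depth'][int(v),int(u)])
    return o+w*(z-o[2])/w[2]
def proj(c,p):
    return cv2.projectPoints(np.array(p,float).reshape(-1,3),np.array(c['rvec'],float),np.array(c['tvec'],float),np.array([[c['fx'],0,c['cx']],[0,c['fy'],c['cy']],[0,0,1.]]),None)[0].reshape(-1,2)
def save(c,name,box=None,w=800,h=600):
    im=c['color'][:,:,::-1]
    if box: u0,v0,u1,v1=box; im=im[v0:v1,u0:u1]
    s=min(w/im.shape[1],h/im.shape[0]); im=cv2.resize(im,None,fx=s,fy=s,interpolation=cv2.INTER_CUBIC)
    cv2.imwrite('pics/'+name+'.png',im); return s
E
python3 - <<'E'
from h import *
c=shot('top');print(save(c,'top0'));c=shot('side');save(c,'side0')
s=env.sense();print(env.pinch_z,s['eef_pos'],s['tool_rot'],s['time'],s['grip_width'])
for n in('top','side'):
  c=load(n);R=cv2.Rodrigues(c['rvec'])[0];print(n,-R.T@c['tvec'].ravel(),R[2])
E
```

```text
pics
1.25
0.0187 [0.22156041 0.63693126 0.23750984] [[-9.44469438e-01  3.28598428e-01 -7.44011714e-04]
 [ 3.28599261e-01  9.44467538e-01 -1.89618407e-03]
 [ 7.96118051e-05 -2.03536961e-03 -9.99997925e-01]] 0.1 0.08843952934880094
top [ 0.31408101 -0.13316349  0.97549459] [ 0.21165452  0.03532997 -0.97670577]
side [ 0.11392555 -0.63917883  0.62263526] [ 0.45307758  0.63698027 -0.62368008]
```

View pics/top0.png

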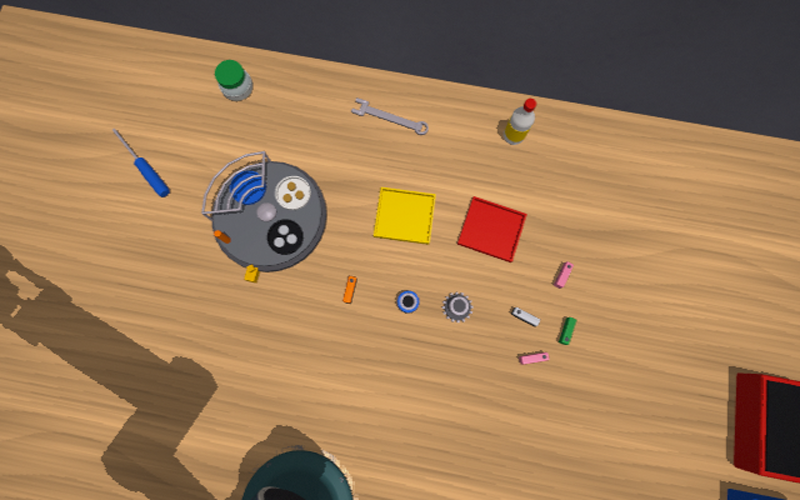

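View pics/side0.png

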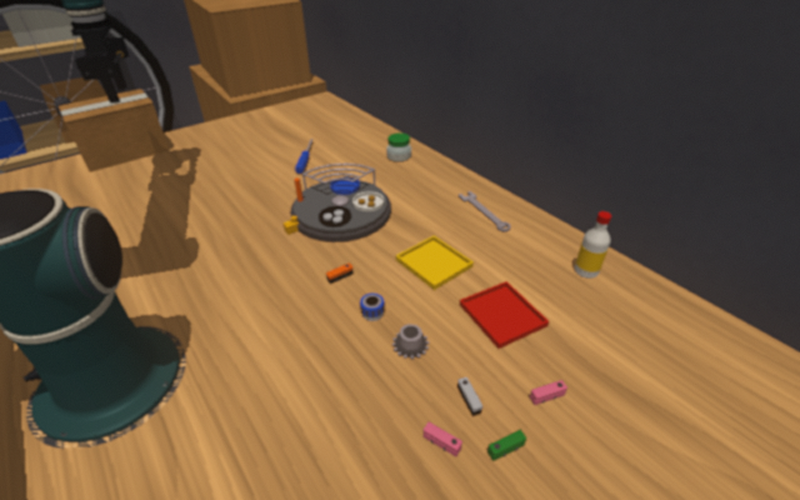

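The top picture (×1.25) shows the carousel hub at (267,213), its peg at (222,237) and the pointer at (251,274), with the blue bay under the guard at (245,187). The yellow tray is at (405,216) and the red tray at (491,229).

The parts are the cup (407,301), the freewheel (458,306), the orange shoe (349,289) and the silver shoe (525,316). Of the same shape are a green part (568,330) and pinks (564,274) and (534,358), which are not meant. Silver and orange tops fit the description, so I'll confirm those in a crop.

```bash
python3 - <<'E'
from h import *
c=load('top')
print(save(c,'parts',(260,210,470,310)),save(c,'car',(150,110,280,240)))
E
```

```text
3.8095238095238093 4.615384615384615
```

View pics/parts.png

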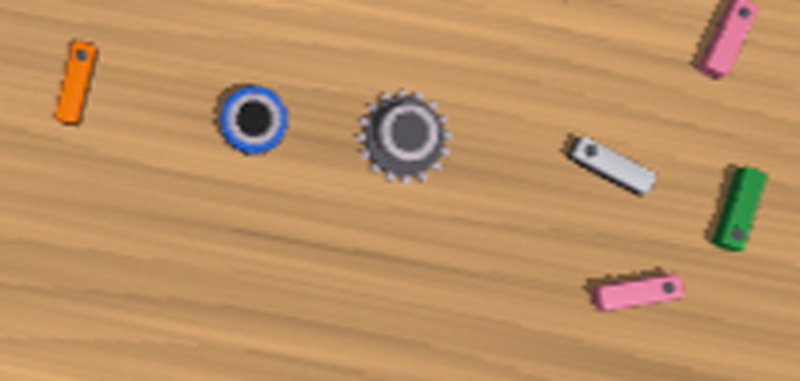

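View pics/car.png

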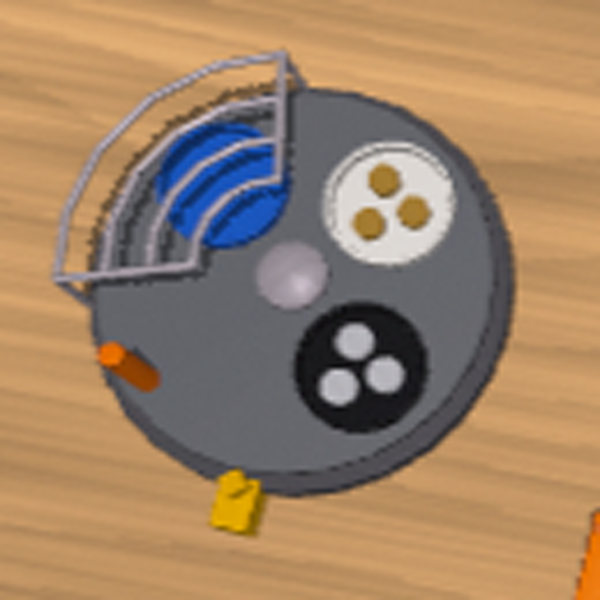

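The crops confirm the silver shoe at crop (612,166) and the orange one at (76,82). The cup top is at (253,119) and the freewheel collar at (407,133). The carousel crop shows the peg top at (111,354), with bays blue (225,185), white (389,204) and black (361,368).

```bash
python3 - <<'E'
from h import *
np.set_printoptions(precision=4,suppress=True)
c=load('top')
P=lambda u,v,z:px(c,260+u/3.8095,210+v/3.8095,z)
C=lambda u,v,z:px(c,150+u/4.6154,110+v/4.6154,z)
a,b=P(82,42,.022),P(69,122,.022); print('orange',(a+b)/2,np.degrees(np.arctan2(*(a-b)[1::-1])),np.linalg.norm(a-b))
a,b=P(577,147,.022),P(648,184,.022); print('silver',(a+b)/2,np.degrees(np.arctan2(*(a-b)[1::-1])),np.linalg.norm(a-b))
print('cup',P(253,119,.032),'fw',P(407,132,.034))
bl,wh,bk=C(225,185,.04),C(389,204,.04),C(361,368,.04)
ax=(bl+bk)/2; print('axis',ax,[np.linalg.norm((q-ax)[:2]) for q in(bl,wh,bk)])
pg=C(111,354,.09);pt=C(236,505,.037)
an=lambda q:np.degrees(np.arctan2(q[1]-ax[1],q[0]-ax[0]))
print('peg',pg,np.linalg.norm((pg-ax)[:2]),an(pg),'pt',pt,np.linalg.norm((pt-ax)[:2]),an(pt),'bl',an(bl),an(wh),an(bk))
# trays by colour
hsv=cv2.cvtColor(c['color'],cv2.COLOR_RGB2HSV)
for n,lo,hi,box in(('y',(22,150,100),(35,255,255),(290,140,360,205)),('r',(0,190,80),(5,255,255),(360,150,425,215))):
  m=cv2.inRange(hsv,lo,hi);k=np.zeros_like(m);k[box[1]:box[3],box[0]:box[2]]=1
  r=cv2.minAreaRect(np.argwhere((m*k)>0)[:,::-1].astype(np.float32))
  q=np.array([px(c,u,v,.012) for u,v in cv2.boxPoints(r)])
  print(n,q.mean(0),[(round(np.linalg.norm(q[i+1]-q[i]),4),np.degrees(np.arctan2(*(q[i+1]-q[i])[1::-1]))) for i in(0,1)])
E
```

```text
orange [ 0.4251 -0.0144  0.022 ] 2.745458510335481 0.054451952618086594
silver [ 0.4364 -0.3754  0.022 ] 72.60460848674197 0.05178025664814573
cup [ 0.4214 -0.1357  0.032 ] fw [ 0.4316 -0.2368  0.034 ]
axis [0.5488 0.1862 0.04  ] [np.float64(0.06771680525265243), np.float64(0.06729882660282613), np.float64(0.0677168052526525)]
peg [0.4766 0.2522 0.09  ] 0.09781983485150289 137.5744618861366 pt [0.4164 0.1854 0.037 ] 0.13237398394932073 -179.65272991204 bl 48.34665879867963 -40.335089261575575 -131.65334120132044
y [ 0.6048 -0.0942  0.012 ] [(np.float64(0.1136), np.float64(3.8746179307819726)), (np.float64(0.1233), np.float64(-87.36591127487574))]
r [ 0.6092 -0.2828  0.012 ] [(np.float64(0.1129), np.float64(-8.682541250652736)), (np.float64(0.1204), np.float64(-98.7772069051495))]
```

```bash
cat >> h.py <<'E'
def to(*pts):
    """pts (x,y,z,yangle deg): print shift cm in tool axes + spin rad from now"""
    s=env.sense(); R=np.array(s['tool_rot']); p=np.array(s['eef_pos'])
    y0=np.degrees(np.arctan2(R[1,1],R[0,1]))
    a=np.radians(y0); T=np.array([[-np.sin(a),np.cos(a),0],[np.cos(a),np.sin(a),0],[0,0,-1.]]).T
    print('t %.2f'%s['time'],'p',np.round(p,4),'y %.1f'%y0,'j6 %.1f'%s['qpos'][5],'w %.4f'%s['grip_width'],'F',np.round(s['wrist_force'],1))
    for x,y,z,ya in pts:
        d=T.T@(np.array([x,y,z])-p)*100
        dy=(ya-y0+90)%180-90
        dj=np.degrees(np.arctan2(y,x))-(y0+dy)
        print('%.2f %.2f %.2f %.3f'%(*d,-np.radians(dy)),' j6~%.0f'%dj)
E
python3 - <<'E'
from h import *
to((.4766,.2522,.15,70.8),(.4766,.2522,.057,70.8))
E
```

```text
t 0.10 p [0.2216 0.6369 0.2375] y 70.8 j6 -2.1 w 0.0884 F [ 0.1 -1.1  0.1]
-36.73 -27.96 8.75 0.000  j6~-43
-36.73 -27.96 18.05 0.000  j6~-43
```

Emit:
play_rows(
  deltas="-5 -3.8 1.2 0;-10 -7.6 2.5 0;-15 -11.4 3.7 0;-20 -15.2 5 0;-25 -19 6.2 0;-30 -22.8 7.5 0;-34 -25.9 8.5 0;-36.7 -28 8.75 0;-36.7 -28 8.75 0;-36.7 -28 8.75 0",
  jaw=3.5,
  grip_force=10,
)

```text
time: 1.35
eef_pos: [0.476, 0.2528, 0.151]
tool_rot: [[-0.944, 0.329, -0.001], [0.329, 0.944, 0.0], [0.001, 0.0, -1.0]]
wrist_force: [-1.4, 0.1, 0.4]
grip_width: 0.0351
finger_force: 0.0
```

```bash
python3 - <<'E'
from h import *
to((.4766,.2522,.057,70.8))
c=shot('side');save(c,'s1',(200,90,360,210))
E
```

```text
t 1.35 p [0.476  0.2528 0.151 ] y 70.8 j6 -45.5 w 0.0351 F [-1.4  0.1  0.4]
-0.08 -0.04 9.40 -0.000  j6~-43
```

View pics/s1.png

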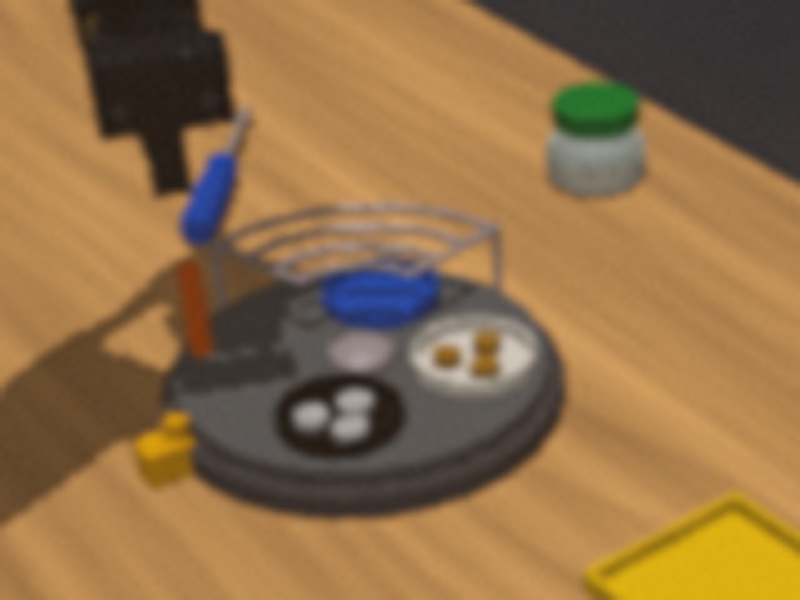

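The gripper (170,150) hangs right above the peg (195,310), and the guard's near post (218,270) stays clear. Next I'll lower and grip the peg.

Emit:
play_rows(
  deltas="0 0 3 0;0 0 6 0;0 0 8 0;0 0 9.4 0;0 0 9.4 0;0 0 9.4 0",
)

```text
time: 2.15
eef_pos: [0.4769, 0.2532, 0.0581]
tool_rot: [[-0.945, 0.328, 0.001], [0.328, 0.945, 0.001], [-0.001, 0.001, -1.0]]
wrist_force: [0.0, -0.1, 0.3]
grip_width: 0.0351
finger_force: 0.0
```

Emit:
play_rows(
  deltas="0 0 0 0;0 0 0 0;0 0 0 0;0 0 0 0",
  jaw=0.5,
  grip_force=10,
)

```text
time: 2.65
eef_pos: [0.4769, 0.2528, 0.0579]
tool_rot: [[-0.944, 0.329, 0.001], [0.329, 0.944, 0.001], [-0.001, 0.001, -1.0]]
wrist_force: [-1.2, 1.8, 3.3]
grip_width: 0.0135
finger_force: 10.0
```

```bash
python3 - <<'E'
from h import *
ax=np.array([.5488,.1862]); A=lambda d,y:(ax[0]+.098*np.cos(np.radians(d)),ax[1]+.098*np.sin(np.radians(d)),.057,y)
s=env.sense();p=s['eef_pos'];print(np.degrees(np.arctan2(p[1]-ax[1],p[0]-ax[0])),np.hypot(*(p[:2]-ax)),s['finger_force'])
to(*[A(137.6+132.75*i/30,70.8+65*i/30) for i in range(0,11)])
E
```

```text
137.18359480602047 0.09805723882265459 9.999738866463304
t 2.65 p [0.4769 0.2528 0.0579] y 70.8 j6 -45.5 w 0.0135 F [-1.2  1.8  3.3]
0.02 -0.07 0.09 0.000  j6~-43
0.29 -0.77 0.09 -0.038  j6~-45
0.51 -1.50 0.09 -0.076  j6~-48
0.67 -2.24 0.09 -0.113  j6~-51
0.77 -2.99 0.09 -0.151  j6~-53
0.81 -3.74 0.09 -0.189  j6~-56
0.80 -4.50 0.09 -0.227  j6~-59
0.73 -5.25 0.09 -0.265  j6~-62
0.59 -6.00 0.09 -0.302  j6~-64
0.41 -6.73 0.09 -0.340  j6~-67
0.16 -7.45 0.09 -0.378  j6~-70
```

Emit:
play_rows(
  deltas="0.29 -0.77 0 -0.04;0.51 -1.5 0 -0.08;0.67 -2.24 0 -0.11;0.77 -3 0 -0.15;0.81 -3.74 0 -0.19;0.8 -4.5 0 -0.23;0.73 -5.25 0 -0.265;0.59 -6 0 -0.3;0.41 -6.73 0 -0.34;0.16 -7.45 0 -0.38",
)

```text
time: 3.9
eef_pos: [0.4521, 0.1829, 0.0579]
tool_rot: [[-0.999, -0.047, 0.004], [-0.047, 0.999, 0.001], [-0.004, 0.001, -1.0]]
wrist_force: [3.2, 1.7, 0.2]
grip_width: 0.0136
finger_force: 10.0
```

```bash
python3 - <<'E'
from h import *
ax=np.array([.5488,.1862]); A=lambda d,y:(ax[0]+.098*np.cos(np.radians(d)),ax[1]+.098*np.sin(np.radians(d)),.057,y)
s=env.sense();p=s['eef_pos'];print(np.degrees(np.arctan2(p[1]-ax[1],p[0]-ax[0])),np.hypot(*(p[:2]-ax)),s['finger_force'])
to(*[A(137.6+132.75*i/30,70.8+65*i/30) for i in range(10,21)])
E
```

```text
-178.02740266599318 0.09671279982311778 10.000370400957763
t 3.90 p [0.4521 0.1829 0.0579] y 92.7 j6 -73.6 w 0.0136 F [3.2 1.7 0.2]
0.13 0.02 0.09 0.004  j6~-70
0.11 -0.73 0.09 -0.034  j6~-73
0.03 -1.49 0.09 -0.072  j6~-76
-0.10 -2.23 0.09 -0.110  j6~-79
-0.29 -2.96 0.09 -0.148  j6~-83
-0.54 -3.68 0.09 -0.185  j6~-86
-0.84 -4.37 0.09 -0.223  j6~-89
-1.20 -5.04 0.09 -0.261  j6~-92
-1.60 -5.68 0.09 -0.299  j6~-95
-2.05 -6.29 0.09 -0.337  j6~-98
-2.55 -6.86 0.09 -0.374  j6~-101
```

Emit:
play_rows(
  deltas="0 -0.75 0 -0.035;-0.1 -1.5 0 -0.075;-0.23 -2.25 0 -0.11;-0.42 -2.98 0 -0.15;-0.67 -3.7 0 -0.19;-0.97 -4.39 0 -0.225;-1.33 -5.06 0 -0.265;-1.73 -5.7 0 -0.3;-2.18 -6.31 0 -0.34;-2.68 -6.88 0 -0.38",
)

```text
time: 5.15
eef_pos: [0.4816, 0.1155, 0.0579]
tool_rot: [[-0.91, -0.414, 0.002], [-0.414, 0.91, 0.001], [-0.003, 0.0, -1.0]]
wrist_force: [1.0, 2.9, 1.6]
grip_width: 0.0139
finger_force: 10.0
```

```bash
python3 - <<'E'
from h import *
ax=np.array([.5488,.1862]); A=lambda d,y:(ax[0]+.098*np.cos(np.radians(d)),ax[1]+.098*np.sin(np.radians(d)),.057,y)
s=env.sense();p=s['eef_pos'];print(np.degrees(np.arctan2(p[1]-ax[1],p[0]-ax[0])),np.hypot(*(p[:2]-ax)),s['finger_force'])
to(*[A(137.6+132.75*i/30,70.8+65*i/30) for i in range(20,31)])
E
```

```text
-133.56825297011784 0.09751993518865097 10.000497037544847
t 5.15 p [0.4816 0.1155 0.0579] y 114.4 j6 -103.9 w 0.0139 F [1.  2.9 1.6]
0.07 0.03 0.09 0.005  j6~-101
-0.24 -0.66 0.09 -0.033  j6~-103
-0.60 -1.32 0.09 -0.070  j6~-106
-1.01 -1.96 0.09 -0.108  j6~-109
-1.47 -2.56 0.09 -0.146  j6~-112
-1.97 -3.13 0.09 -0.184  j6~-114
-2.51 -3.65 0.09 -0.222  j6~-117
-3.10 -4.14 0.09 -0.260  j6~-120
-3.71 -4.57 0.09 -0.297  j6~-122
-4.37 -4.96 0.09 -0.335  j6~-124
-5.04 -5.29 0.09 -0.373  j6~-127
```

Emit:
play_rows(
  deltas="-0.3 -0.69 0 -0.035;-0.67 -1.35 0 -0.075;-1.08 -2 0 -0.11;-1.54 -2.6 0 -0.15;-2.04 -3.16 0 -0.19;-2.58 -3.68 0 -0.225;-3.17 -4.17 0 -0.26;-3.78 -4.6 0 -0.3;-4.44 -4.99 0 -0.335;-5.11 -5.32 0 -0.37",
)

```text
time: 6.4
eef_pos: [0.5492, 0.0875, 0.0577]
tool_rot: [[-0.699, -0.715, 0.0], [-0.715, 0.699, -0.0], [0.0, -0.0, -1.0]]
wrist_force: [-1.7, 1.1, 5.3]
grip_width: 0.0137
finger_force: 10.0
```

Emit:
play_rows(
  deltas="0 0 0 0;0 0 0 0;0 0 0 0;0 0 0 0",
  jaw=4,
)

```text
time: 6.9
eef_pos: [0.5484, 0.0877, 0.057]
tool_rot: [[-0.7, -0.714, -0.0], [-0.714, 0.7, -0.0], [0.0, 0.0, -1.0]]
wrist_force: [-0.3, -0.1, -0.0]
grip_width: 0.0399
finger_force: 0.0
```

Emit:
play_rows(
  deltas="0 0 -3 0;0 0 -6 0;0 0 -9 0;0 0 -11 0;0 0 -11 0;0 0 -11 0",
)

```text
time: 7.65
eef_pos: [0.5481, 0.0877, 0.1662]
tool_rot: [[-0.7, -0.714, -0.001], [-0.714, 0.7, -0.0], [0.001, 0.001, -1.0]]
wrist_force: [-0.4, -0.4, 0.2]
grip_width: 0.0398
finger_force: 0.0
```

```bash
python3 - <<'E'
from h import *
c=shot('top');save(c,'car2',(150,110,310,230))
to((.35,-.02,.17,90),(.4214,-.1357,.15,90),(.4214,-.1357,.0125,90))
E
```

```text
t 7.70 p [0.5478 0.0876 0.1658] y 135.6 j6 -129.0 w 0.0401 F [ 0.1  0.4 -0.6]
21.54 6.59 -0.42 0.795  j6~-93
24.80 -6.61 1.58 0.795  j6~-108
24.80 -6.61 15.33 0.795  j6~-108
```

View pics/car2.png

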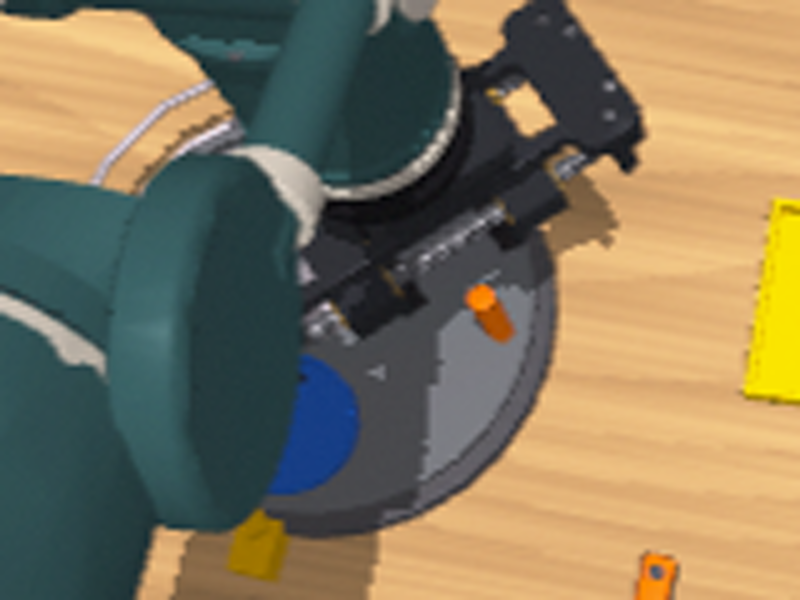

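The bay is near the pointer at (260,540), although the arm hides part of it. I'm moving on to the cup and will recheck once the view is clear.

Emit:
play_rows(
  deltas="2.5 -0.6 0 0.15;5 -1.3 0 0.3;7.5 -2 0.2 0.45;10 -2.6 0.4 0.6;12.5 -3.3 0.6 0.75;15 -4 0.8 0.9;17.5 -4.6 1 1.05;20 -5.3 1.2 1.2;22.5 -6 1.4 1.35;24.8 -6.6 1.6 1.5",
  jaw=6.5,
)

```text
time: 8.95
eef_pos: [0.4208, -0.1359, 0.1497]
tool_rot: [[-0.758, 0.652, -0.002], [0.652, 0.758, 0.001], [0.002, -0.001, -1.0]]
wrist_force: [0.0, -0.6, -1.7]
grip_width: 0.0648
finger_force: 0.0
```

```bash
python3 - <<'E'
from h import *
c=shot('top');save(c,'v3',(150,110,390,290))
to((.4214,-.1357,.15,50),(.4214,-.1357,.0125,50))
E
```

```text
t 9.00 p [ 0.4196 -0.1374  0.1493] y 49.0 j6 -70.3 w 0.0651 F [-1.5 -0.9 -0.5]
-0.03 0.25 -0.07 -0.017  j6~-68
-0.03 0.25 13.68 -0.017  j6~-68
```

View pics/v3.png

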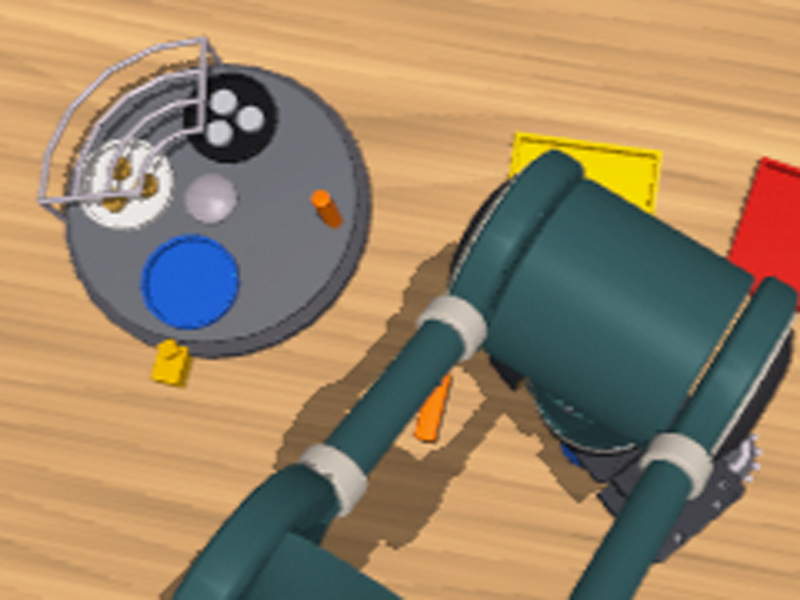

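The blue bay at (190,282) is now in line with the pointer (171,363), and the peg is at (322,200). Next I'll descend on the cup.

Emit:
play_rows(
  deltas="0 0 3 0;0 0 6 0;0 0 9 0;0 0 11.5 0;0 0 13 0;0 0 13.7 0;0 0 13.7 0;0 0 13.7 0",
)

```text
time: 10.0
eef_pos: [0.4231, -0.1358, 0.015]
tool_rot: [[-0.762, 0.648, 0.002], [0.648, 0.762, -0.001], [-0.002, 0.001, -1.0]]
wrist_force: [-0.4, -0.3, 0.8]
grip_width: 0.065
finger_force: 0.0
```

Emit:
play_rows(
  deltas="0 0 0 0;0 0 0 0;0 0 0 0;0 0 0 0;0 0 0 0",
  jaw=3,
  grip_force=12,
)

```text
time: 10.62
eef_pos: [0.4228, -0.1357, 0.0147]
tool_rot: [[-0.762, 0.648, 0.001], [0.648, 0.762, -0.0], [-0.001, 0.0, -1.0]]
wrist_force: [-1.2, 1.2, 4.4]
grip_width: 0.0437
finger_force: 12.0
```

```bash
python3 - <<'E'
from h import *
c=load('top'); s=800/240
b=px(c,150+190.5/s,110+282/s,.04);pt=px(c,150+171/s,110+366/s,.037);pg=px(c,150+321/s,110+199/s,.09)
ax=np.array([.5488,.1862]);an=lambda q:np.degrees(np.arctan2(q[1]-ax[1],q[0]-ax[0]))
print(b,an(b),pt,an(pt),pg,an(pg))
to((b[0],b[1],.14,45),(b[0],b[1],.0435,45))
E
```

```text
[0.48130284 0.18542305 0.04      ] -179.3405076853259 [0.41554719 0.18473639 0.037     ] -179.37070313677157 [0.55126864 0.08960809 0.09      ] -88.53598832995418
t 10.62 p [ 0.4228 -0.1357  0.0147] y 49.6 j6 -70.6 w 0.0437 F [-1.2  1.2  4.4]
16.35 28.25 -12.53 0.081  j6~-24
16.35 28.25 -2.88 0.081  j6~-24
```

Emit:
play_rows(
  deltas="0 0 -3 0;0 0 -6.5 0;0 0 -10 0;1 2 -12.5 0;4 7 -12.5 0;7 12 -12.5 0;10 17 -12.5 0;13 22 -12.5 0;15.3 26.4 -12.5 0;16.3 28.2 -12.5 0",
)

```text
time: 11.88
eef_pos: [0.4806, 0.1869, 0.1386]
tool_rot: [[-0.764, 0.646, -0.001], [0.646, 0.764, -0.0], [0.0, -0.001, -1.0]]
wrist_force: [0.6, 0.8, -0.9]
grip_width: 0.0435
finger_force: 12.1
```

Emit:
play_rows(
  deltas="0 0 0 0;0 0 0 0;0 0 0 0",
)

```text
time: 12.25
eef_pos: [0.4805, 0.1834, 0.139]
tool_rot: [[-0.761, 0.649, -0.001], [0.649, 0.761, -0.001], [0.0, -0.001, -1.0]]
wrist_force: [0.5, 0.7, -0.3]
grip_width: 0.0434
finger_force: 12.1
```

```bash
python3 - <<'E'
from h import *
to((.4813,.1854,.0465,49.6))
E
```

```text
t 12.25 p [0.4805 0.1834 0.139 ] y 49.5 j6 -31.4 w 0.0434 F [ 0.5  0.7 -0.3]
0.07 0.21 9.25 -0.001  j6~-29
```

Emit:
play_rows(
  deltas="0.1 0.2 2 0;0.1 0.2 4 0;0.1 0.2 6 0;0.1 0.2 7.5 0;0.1 0.2 8.3 0;0.1 0.2 8.8 0;0.1 0.2 9.1 0;0.1 0.2 9.3 0;0.1 0.2 9.3 0;0.1 0.2 9.3 0",
)

```text
time: 13.5
eef_pos: [0.4816, 0.1872, 0.0465]
tool_rot: [[-0.762, 0.648, 0.0], [0.648, 0.762, 0.0], [-0.0, 0.0, -1.0]]
wrist_force: [0.2, 0.5, -0.3]
grip_width: 0.0434
finger_force: 12.1
```

```bash
python3 - <<'E'
from h import *
to((.4813,.1854,.0447,49.6))
E
```

```text
t 13.50 p [0.4816 0.1872 0.0465] y 49.6 j6 -31.1 w 0.0434 F [ 0.2  0.5 -0.3]
-0.09 -0.15 0.18 0.000  j6~-29
```

Emit:
play_rows(
  deltas="0 0 0.1 0;0 0 0.18 0;0 0 0.18 0;0 0 0.18 0",
)

```text
time: 14.0
eef_pos: [0.4815, 0.1871, 0.0447]
tool_rot: [[-0.762, 0.648, 0.0], [0.648, 0.762, 0.0], [-0.0, 0.0, -1.0]]
wrist_force: [-1.4, -0.2, 3.8]
grip_width: 0.0438
finger_force: 12.0
```

Emit:
play_rows(
  deltas="0 0 0 0;0 0 0 0;0 0 0 0;0 0 0 0;0 0 0 0",
  jaw=6.5,
)

```text
time: 14.62
eef_pos: [0.4813, 0.187, 0.0443]
tool_rot: [[-0.762, 0.648, -0.0], [0.648, 0.762, -0.0], [0.0, -0.0, -1.0]]
wrist_force: [0.2, 0.3, 0.6]
grip_width: 0.065
finger_force: 0.0
```

Emit:
play_rows(
  deltas="0 0 -1.5 0;0 0 -4 0;0 0 -7 0;0 0 -10 0;0 0 -12 0;0 0 -12 0",
)

```text
time: 15.38
eef_pos: [0.4832, 0.1877, 0.1675]
tool_rot: [[-0.762, 0.648, 0.005], [0.648, 0.762, 0.002], [-0.003, 0.005, -1.0]]
wrist_force: [0.3, 0.7, -0.4]
grip_width: 0.0651
finger_force: 0.0
```

```bash
python3 - <<'E'
from h import *
to((.4316,-.2368,.15,45),(.4316,-.2368,.012,45))
E
```

```text
t 15.38 p [0.4832 0.1877 0.1675] y 49.6 j6 -31.1 w 0.0651 F [ 0.3  0.7 -0.4]
-23.57 -35.67 1.75 0.081  j6~-74
-23.57 -35.67 15.55 0.081  j6~-74
```

Emit:
play_rows(
  deltas="-2 -3 0 0;-5 -7.5 0 0;-8 -12 0.5 0;-11 -16.6 0.8 0;-14 -21.2 1 0;-17 -25.7 1.3 0;-20 -30.2 1.6 0;-22.5 -34 1.7 0;-23.6 -35.7 1.7 0;-23.6 -35.7 1.7 0",
  jaw=6.5,
)

```text
time: 16.62
eef_pos: [0.429, -0.2386, 0.1466]
tool_rot: [[-0.76, 0.65, -0.001], [0.65, 0.76, 0.001], [0.001, -0.0, -1.0]]
wrist_force: [0.1, 1.0, -0.3]
grip_width: 0.0652
finger_force: 0.0
```

Emit:
play_rows(
  deltas="0 0 0 0;0 0 0 0;0 0 0 0",
)

```text
time: 17.0
eef_pos: [0.43, -0.2369, 0.1474]
tool_rot: [[-0.763, 0.647, 0.0], [0.647, 0.763, 0.0], [0.0, 0.0, -1.0]]
wrist_force: [0.6, -0.1, 0.5]
grip_width: 0.0647
finger_force: 0.0
```

```bash
python3 - <<'E'
from h import *
c=shot('top');save(c,'v4',(150,110,310,230))
to((.4316,-.2368,.0125,49.6))
E
```

```text
t 17.05 p [ 0.43   -0.2371  0.1475] y 49.7 j6 -81.5 w 0.0651 F [-0.3 -0.4  0.5]
-0.10 0.12 13.50 0.002  j6~-78
```

View pics/v4.png

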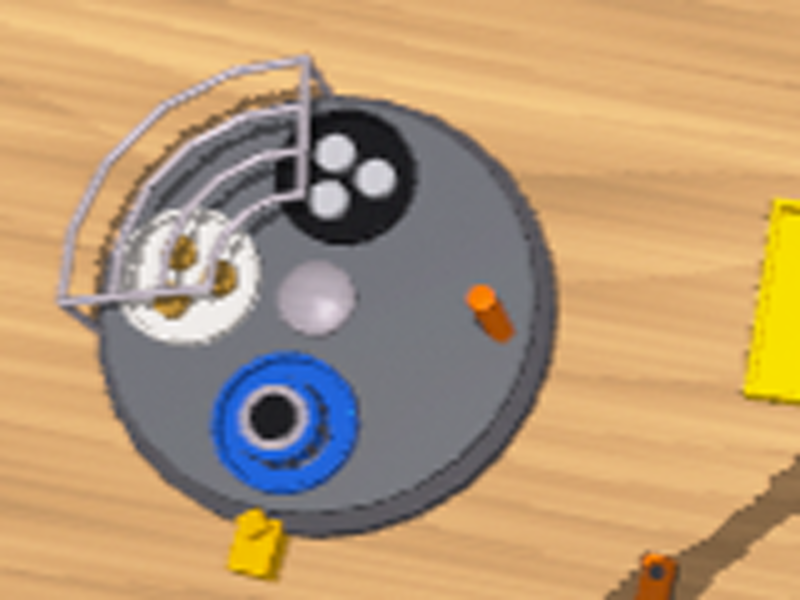

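The cup stands in the blue bay: its top is at (275,417) against the bay centre (286,421), an offset that is mostly parallax. On to the freewheel.

Emit:
play_rows(
  deltas="-0.1 0.1 3 0;-0.1 0.1 6 0;-0.1 0.1 9 0;-0.1 0.1 11.5 0;-0.1 0.1 13 0;-0.1 0.1 13.4 0;-0.1 0.1 13.4 0;-0.1 0.1 13.4 0",
)

```text
time: 18.05
eef_pos: [0.4321, -0.2382, 0.0144]
tool_rot: [[-0.762, 0.648, 0.002], [0.648, 0.762, -0.001], [-0.002, 0.0, -1.0]]
wrist_force: [-0.8, 0.9, 0.3]
grip_width: 0.0649
finger_force: 0.0
```

Emit:
play_rows(
  deltas="0 0 0 0;0 0 0 0;0 0 0 0;0 0 0 0;0 0 0 0",
  jaw=2.5,
  grip_force=25,
)

```text
time: 18.68
eef_pos: [0.4316, -0.2377, 0.0138]
tool_rot: [[-0.762, 0.648, 0.001], [0.648, 0.762, -0.0], [-0.001, 0.0, -1.0]]
wrist_force: [0.4, 2.3, 3.8]
grip_width: 0.0375
finger_force: 25.0
```

```bash
python3 - <<'E'
from h import *
c=load('top'); s=5
t=px(c,150+275/s,110+417/s,.062);b=px(c,150+286/s,110+421/s,.04);print(t,b)
to((.6092,-.2828,.10,49.6),(.6092,-.2828,.017,49.6))
E
```

```text
[0.47936428 0.18396274 0.062     ] [0.4823472 0.185558  0.04     ]
t 18.68 p [ 0.4316 -0.2377  0.0138] y 49.6 j6 -81.4 w 0.0375 F [0.4 2.3 3.8]
-16.45 8.07 -8.62 0.000  j6~-75
-16.45 8.07 -0.32 0.000  j6~-75
```

Cup sits about 3 mm from the bay centre. I'll carry the freewheel to the red tray.

Emit:
play_rows(
  deltas="0 0 -2 0;0 0 -5 0;0 0 -8 0;-2 1 -8.6 0;-5 2.5 -8.6 0;-9 4.4 -8.6 0;-13 6.4 -8.6 0;-15.5 7.6 -8.6 0;-16.4 8.1 -8.6 0;-16.4 8.1 -8.6 0",
)

```text
time: 19.92
eef_pos: [0.608, -0.282, 0.0985]
tool_rot: [[-0.762, 0.648, -0.002], [0.648, 0.762, 0.001], [0.002, -0.001, -1.0]]
wrist_force: [-0.4, -0.1, -1.6]
grip_width: 0.0372
finger_force: 25.0
```

Emit:
play_rows(
  deltas="0 0 0 0;0 0 2.5 0;0 0 5 0;0 0 6.8 0;0 0 7.6 0;0 0 8 0;0 0 8.2 0;0 0 8.2 0;0 0 8.2 0",
)

```text
time: 21.05
eef_pos: [0.6091, -0.2825, 0.0181]
tool_rot: [[-0.762, 0.648, 0.001], [0.648, 0.762, -0.0], [-0.001, 0.0, -1.0]]
wrist_force: [0.2, 0.3, -0.8]
grip_width: 0.0374
finger_force: 25.0
```

```bash
python3 - <<'E'
from h import *
to((.6092,-.2828,.018,49.6))
E
```

```text
t 21.05 p [ 0.6091 -0.2825  0.0181] y 49.6 j6 -76.6 w 0.0374 F [ 0.2  0.3 -0.8]
-0.03 -0.02 0.01 0.000  j6~-75
```

Emit:
play_rows(
  deltas="0 0 0 0;0 0 0 0;0 0 0 0;0 0 0 0;0 0 0 0",
  jaw=6,
)

```text
time: 21.68
eef_pos: [0.6087, -0.2822, 0.0174]
tool_rot: [[-0.762, 0.648, 0.0], [0.648, 0.762, -0.0], [-0.0, -0.0, -1.0]]
wrist_force: [-0.0, -0.9, -0.1]
grip_width: 0.06
finger_force: 0.0
```

Emit:
play_rows(
  deltas="0 0 -1.5 0;0 0 -4 0;0 0 -7 0;0 0 -10 0;0 0 -12 0;0 0 -12 0",
)

```text
time: 22.42
eef_pos: [0.6101, -0.283, 0.1403]
tool_rot: [[-0.762, 0.648, 0.004], [0.648, 0.762, -0.002], [-0.005, 0.001, -1.0]]
wrist_force: [-0.4, -0.9, -0.1]
grip_width: 0.0606
finger_force: 0.0
```

```bash
python3 - <<'E'
from h import *
to((.4364,-.3754,.13,-17.4),(.4364,-.3754,.004,-17.4))
E
```

```text
t 22.43 p [ 0.6101 -0.283   0.1403] y 49.6 j6 -76.6 w 0.0606 F [-0.4 -0.9 -0.1]
7.25 -18.30 1.03 1.170  j6~-23
7.25 -18.30 13.63 1.170  j6~-23
```

Emit:
play_rows(
  deltas="0.8 -2 0.1 0.13;1.6 -4.2 0.2 0.26;2.4 -6.4 0.3 0.39;3.2 -8.6 0.4 0.52;4 -10.8 0.6 0.65;4.8 -13 0.8 0.78;5.8 -15.2 1 0.91;6.6 -17 1 1.04;7.2 -18.3 1 1.17;7.2 -18.3 1 1.17",
  jaw=4,
)

```text
time: 23.68
eef_pos: [0.4338, -0.3746, 0.1259]
tool_rot: [[0.299, 0.954, -0.002], [0.954, -0.299, 0.002], [0.001, -0.002, -1.0]]
wrist_force: [0.4, 0.7, -1.0]
grip_width: 0.0401
finger_force: 0.0
```

Emit:
play_rows(
  deltas="0 0 0 0;0 0 0 0;0 0 0 0",
)

```text
time: 24.05
eef_pos: [0.4357, -0.3748, 0.1274]
tool_rot: [[0.298, 0.955, 0.0], [0.955, -0.298, 0.0], [0.0, 0.0, -1.0]]
wrist_force: [-0.4, 0.1, 0.5]
grip_width: 0.0399
finger_force: 0.0
```

```bash
python3 - <<'E'
from h import *
to((.4364,-.3754,.006,-17.4))
E
```

```text
t 24.05 p [ 0.4357 -0.3748  0.1274] y -17.3 j6 -25.8 w 0.0399 F [-0.4  0.1  0.5]
-0.04 0.09 12.14 0.001  j6~-23
```

Emit:
play_rows(
  deltas="0 0 3 0;0 0 6 0;0 0 9 0;0 0 11 0;0 0 11.8 0;0 0 12.1 0;0 0 12.1 0;0 0 12.1 0",
)

```text
time: 25.05
eef_pos: [0.4359, -0.3756, 0.0075]
tool_rot: [[0.299, 0.954, 0.001], [0.954, -0.299, -0.001], [-0.001, 0.002, -1.0]]
wrist_force: [0.3, 0.9, 0.1]
grip_width: 0.0398
finger_force: 0.0
```

Emit:
play_rows(
  deltas="0 0 0 0;0 0 0 0;0 0 0 0;0 0 0 0;0 0 0 0",
  jaw=0.5,
  grip_force=15,
)

```text
time: 25.68
eef_pos: [0.4355, -0.3752, 0.0067]
tool_rot: [[0.299, 0.954, 0.0], [0.954, -0.299, -0.0], [-0.0, 0.001, -1.0]]
wrist_force: [0.1, -0.5, 2.7]
grip_width: 0.016
finger_force: 15.0
```

```bash
python3 - <<'E'
from h import *
t=np.array([.6048,-.0942]);a=np.radians(3.3); off=lambda k:t+k*np.array([-np.sin(a),np.cos(a)])
for k in(-.022,.022):
  q=off(k);print(q);to((q[0],q[1],.10,93.3),(q[0],q[1],.012,93.3))
E
```

```text
[ 0.60606641 -0.11616352]
t 25.68 p [ 0.4355 -0.3752  0.0067] y -17.4 j6 -25.8 w 0.0160 F [ 0.1 -0.5  2.7]
29.82 8.52 -9.33 1.209  j6~76
29.82 8.52 -0.53 1.209  j6~76
[ 0.60353359 -0.07223648]
t 25.68 p [ 0.4355 -0.3752  0.0067] y -17.4 j6 -25.8 w 0.0160 F [ 0.1 -0.5  2.7]
33.94 6.96 -9.33 1.209  j6~80
33.94 6.96 -0.53 1.209  j6~80
```

Emit:
play_rows(
  deltas="0 0 -3 0;0 0 -6 0.1;0 0 -9 0.24;4 1 -9.5 0.38;9 2.5 -9.5 0.54;14 4 -9.5 0.7;19 5.5 -9.5 0.86;24 7 -9.5 1.02;28.5 8.2 -9.5 1.16;29.8 8.5 -9.5 1.21",
)

```text
time: 26.92
eef_pos: [0.6065, -0.1134, 0.1009]
tool_rot: [[0.998, 0.057, -0.0], [0.057, -0.998, 0.001], [-0.0, -0.001, -1.0]]
wrist_force: [-0.5, -0.9, 0.0]
grip_width: 0.0158
finger_force: 15.0
```

Emit:
play_rows(
  deltas="0 0 0 0;0 0 0 0;0 0 0 0",
)

```text
time: 27.3
eef_pos: [0.6049, -0.117, 0.1012]
tool_rot: [[0.998, 0.056, -0.001], [0.056, -0.998, -0.0], [-0.001, 0.0, -1.0]]
wrist_force: [0.5, 0.1, -0.3]
grip_width: 0.0159
finger_force: 15.0
```

```bash
python3 - <<'E'
from h import *
c=shot('top');save(c,'v5',(260,110,460,260))
to((.6061,-.1162,.0112,93.3))
E
```

```text
t 27.35 p [ 0.605  -0.117   0.1013] y -86.8 j6 73.5 w 0.0156 F [-0.7  0.  -0.9]
0.11 -0.08 9.01 -0.002  j6~76
```

View pics/v5.png

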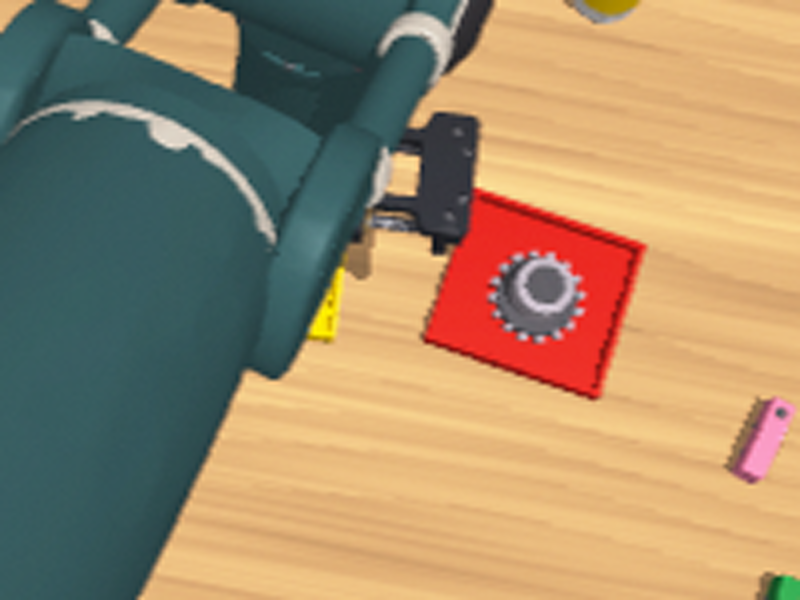

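The freewheel lies flat in the red tray at (540,295), collar up. Next I'll lower the silver shoe.

Emit:
play_rows(
  deltas="0.1 0 2.5 0;0.1 0 5 0;0.1 0 7 0;0.1 0 8.2 0;0.1 0 8.7 0;0.1 0 9 0;0.1 0 9 0;0.1 0 9 0",
)

```text
time: 28.35
eef_pos: [0.6071, -0.1161, 0.0121]
tool_rot: [[0.998, 0.057, 0.001], [0.057, -0.998, -0.0], [0.001, 0.0, -1.0]]
wrist_force: [-0.6, 0.2, -0.4]
grip_width: 0.0157
finger_force: 15.0
```

Emit:
play_rows(
  deltas="0 0 0 0;0 0 0 0;0 0 0 0;0 0 0 0",
  jaw=2.4,
)

```text
time: 28.85
eef_pos: [0.6066, -0.1161, 0.0114]
tool_rot: [[0.998, 0.057, 0.0], [0.057, -0.998, -0.0], [0.0, 0.0, -1.0]]
wrist_force: [0.6, -0.0, -1.0]
grip_width: 0.0239
finger_force: 0.0
```

Emit:
play_rows(
  deltas="0 0 -1 0;0 0 -3 0;0 0 -6 0;0 0 -9 0;0 0 -12 0;0 0 -12 0",
)

```text
time: 29.6
eef_pos: [0.6096, -0.1167, 0.1363]
tool_rot: [[0.998, 0.057, 0.008], [0.057, -0.998, -0.002], [0.008, 0.002, -1.0]]
wrist_force: [-0.0, -0.3, -0.3]
grip_width: 0.0239
finger_force: 0.0
```

```bash
python3 - <<'E'
from h import *
to((.4251,-.0144,.13,92.7),(.4251,-.0144,.006,92.7))
E
```

```text
t 29.60 p [ 0.6096 -0.1167  0.1363] y -86.7 j6 73.6 w 0.0239 F [-0.  -0.3 -0.3]
-17.84 -11.26 0.63 0.010  j6~85
-17.84 -11.26 13.03 0.010  j6~85
```

Emit:
play_rows(
  deltas="-2 -1.3 0 0;-5 -3.2 0 0;-8 -5.1 0.2 0;-11 -7 0.4 0;-14 -9 0.6 0;-16.5 -10.6 0.6 0;-17.6 -11.3 0.6 0.01;-17.6 -11.3 0.6 0.01;-17.6 -11.3 0.6 0.01;-17.6 -11.3 0.6 0.01",
  jaw=4,
)

```text
time: 30.85
eef_pos: [0.4254, -0.0136, 0.1256]
tool_rot: [[0.999, 0.046, 0.001], [0.046, -0.999, -0.0], [0.001, 0.0, -1.0]]
wrist_force: [0.6, 0.6, 0.2]
grip_width: 0.0399
finger_force: 0.0
```

```bash
python3 - <<'E'
from h import *
to((.4251,-.0144,.006,92.7))
c=shot('top');save(c,'v6',(240,120,440,270))
E
```

```text
t 30.85 p [ 0.4254 -0.0136  0.1256] y -87.3 j6 82.2 w 0.0399 F [0.6 0.6 0.2]
-0.03 0.08 11.96 -0.001  j6~85
```

View pics/v6.png

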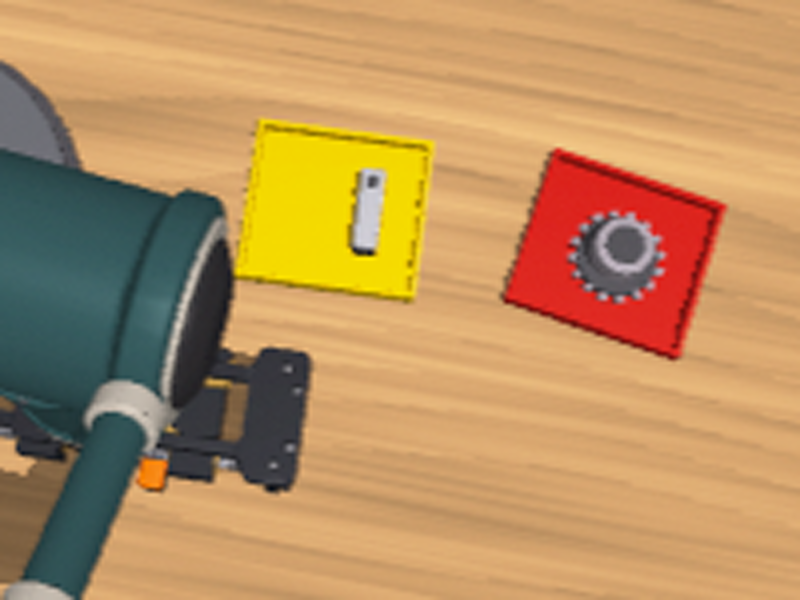

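The silver shoe lies flat in the yellow tray at (368,211), leaving the left half free. Next I'll pick up the orange shoe.

Emit:
play_rows(
  deltas="0 0 3 0;0 0 6 0;0 0 9 0;0 0 11 0;0 0 11.7 0;0 0 11.9 0;0 0 11.9 0;0 0 11.9 0",
)

```text
time: 31.9
eef_pos: [0.4253, -0.0133, 0.0072]
tool_rot: [[0.999, 0.047, 0.002], [0.047, -0.999, -0.0], [0.002, 0.0, -1.0]]
wrist_force: [0.6, 0.6, -0.9]
grip_width: 0.0399
finger_force: 0.0
```

Emit:
play_rows(
  deltas="0 0 0 0;0 0 0 0;0 0 0 0;0 0 0 0;0 0 0 0",
  jaw=0.5,
  grip_force=15,
)

```text
time: 32.52
eef_pos: [0.4245, -0.0132, 0.0066]
tool_rot: [[0.999, 0.047, 0.0], [0.047, -0.999, 0.0], [0.0, -0.0, -1.0]]
wrist_force: [-0.6, 0.5, 4.1]
grip_width: 0.0158
finger_force: 15.0
```

```bash
python3 - <<'E'
from h import *
to((.6035,-.0722,.10,93.3),(.6035,-.0722,.0112,93.3))
E
```

```text
t 32.52 p [ 0.4245 -0.0132  0.0066] y -87.3 j6 82.2 w 0.0158 F [-0.6  0.5  4.1]
17.60 6.73 -9.34 -0.011  j6~80
17.60 6.73 -0.46 -0.011  j6~80
```

Emit:
play_rows(
  deltas="0 0 -3 0;0 0 -6 0;0 0 -9 0;2 0.8 -9.5 0;5.5 2.1 -9.5 0;9.5 3.6 -9.5 0;13.5 5.2 -9.5 0;16.5 6.3 -9.5 -0.01;17.6 6.7 -9.5 -0.01;17.6 6.7 -9.5 -0.01",
)

```text
time: 33.78
eef_pos: [0.6029, -0.0719, 0.1008]
tool_rot: [[0.998, 0.056, -0.001], [0.056, -0.998, 0.0], [-0.001, -0.0, -1.0]]
wrist_force: [0.3, -0.4, -1.2]
grip_width: 0.0161
finger_force: 15.0
```

Emit:
play_rows(
  deltas="0 0 0 0;0 0 0 0;0 0 0 0",
)

```text
time: 34.15
eef_pos: [0.6028, -0.0717, 0.1016]
tool_rot: [[0.998, 0.057, 0.0], [0.057, -0.998, -0.0], [0.0, 0.0, -1.0]]
wrist_force: [1.4, -0.2, -1.2]
grip_width: 0.0158
finger_force: 15.0
```

```bash
python3 - <<'E'
from h import *
to((.6035,-.0722,.0112,93.3))
E
```

```text
t 34.15 p [ 0.6028 -0.0717  0.1016] y -86.7 j6 77.6 w 0.0158 F [ 1.4 -0.2 -1.2]
0.07 0.06 9.04 -0.001  j6~80
```

Emit:
play_rows(
  deltas="0 0 2.5 0;0 0 5 0;0 0 7 0;0 0 8.2 0;0 0 8.8 0;0 0 9.05 0;0 0 9.05 0;0 0 9.05 0",
)

```text
time: 35.15
eef_pos: [0.604, -0.072, 0.0116]
tool_rot: [[0.998, 0.057, 0.001], [0.057, -0.998, -0.0], [0.001, 0.0, -1.0]]
wrist_force: [-0.1, 0.8, -0.7]
grip_width: 0.0156
finger_force: 15.0
```

Emit:
play_rows(
  deltas="0 0 0 0;0 0 0 0;0 0 0 0;0 0 0 0",
  jaw=2.4,
)

```text
time: 35.65
eef_pos: [0.6034, -0.0719, 0.0109]
tool_rot: [[0.998, 0.057, 0.0], [0.057, -0.998, -0.0], [0.0, 0.0, -1.0]]
wrist_force: [-0.3, 0.3, -0.5]
grip_width: 0.0242
finger_force: 0.0
```

Emit:
play_rows(
  deltas="0 0 -1 0;0 0 -3 0;0 0 -6 0;0 0 -9 0;0 0 -12 0;0 0 -15 0;-3 8 -18 0;-6 14 -20 0;-9 20 -20 0;-12 26 -20 0",
)

```text
time: 36.9
eef_pos: [0.5152, -0.3004, 0.2124]
tool_rot: [[0.998, 0.057, 0.004], [0.057, -0.998, -0.002], [0.004, 0.003, -1.0]]
wrist_force: [-0.2, -0.4, 0.3]
grip_width: 0.0241
finger_force: 0.0
```

Emit:
play_rows(
  deltas="0 4 0 0;0 8 0 0;0 10 0 0;0 10 0 0;0 10 0 0;0 10 0 0;0 10 0 0;0 10 0 0",
)

```text
time: 37.9
eef_pos: [0.5212, -0.3977, 0.2093]
tool_rot: [[0.998, 0.058, 0.0], [0.058, -0.998, -0.0], [0.0, 0.0, -1.0]]
wrist_force: [0.3, -0.1, 0.5]
grip_width: 0.0237
finger_force: 0.0
```

```bash
python3 - <<'E'
from h import *
to()
c=shot('top');save(c,'v7',(150,110,430,300))
E
```

```text
t 37.90 p [ 0.5212 -0.3977  0.2093] y -86.7 j6 47.2 w 0.0237 F [ 0.3 -0.1  0.5]
```

View pics/v7.png

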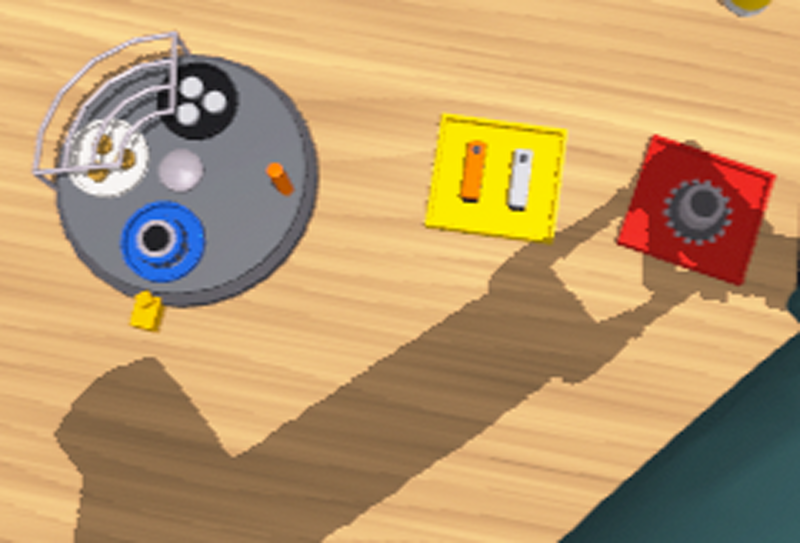

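The picture shows both shoes flat in the yellow tray at (474,171) and (520,180), and the freewheel in the red tray at (698,210). The cup is in the blue bay (157,240) at the pointer (146,312). The arm is clear of everything, so I'm handing in.

```bash
python3 -c "
from bench import env
print(env.job_done())"
```

```text
the job is handed in; nothing more can be done
None
```

I handed the job in at about 38 s with the blue bay at the pointer and the cup upright in it, both shoes flat in the yellow tray, the freewheel collar up in the red tray, and the arm clear; no verdict came back.

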